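# Close the hold-downs of a solder pallet

### The arm

A 6-joint arm with a two-finger parallel gripper is mounted at the origin on the work surface. World frame = base frame: x ahead of the robot, y to its left, z up, the work surface at z = 0. Lengths are in m, angles in rad, forces in N, time in s.
With the tool pointing down it reaches from about 0.275 to 0.85 m from the base axis. Payload 5.2 kg.
Tool frame: the origin (TCP) lies midway between the tips of the shut fingers; the grasp point (between the pads) lies 19 mm behind it; z points along the fingers, y is the line along which they close (so a half turn about z gives the same grasp; the last joint's range is limited). The gripper opens to 85 mm and grips with 20 to 120 N. Pads are 22 mm wide; open, the fingers measure 114 mm over their backs; the gripper's body (76 mm by 85 mm) begins 54 mm behind the grasp point. The pads swing forward as they close: fully open they stand 13 mm farther back than shut.
Start: joints at [1.123, 0.259, 1.535, -0, 1.348, -0.203], TCP at [0.133, 0.534, 0.231] pointing down, gripper open.
Joint ranges: [-3.14, 3.14], [-0.91, 2.08], [0.19, 2.58], [-1.22, 4.36], [0.22, 2.71], [-3.12, 3.12]. Speed limits (rad/s): [2.57, 2.57, 3.14, 3.14, 3.14, 3.14].

### API

Orientations are given as a 3x3 rotation matrix whose columns are the frame's x, y, z axes.
In Python, from plant import readout, eyes, ticket gives the robot as it stands.
- The arm moves only by the tool servo_tool, never from a script. Its argument "plan" is one flat list of numbers, 7 for each row, row after row: the opening, from 0 (shut) to 1 (fully open), then the shift along the tool's x, y, z in cm, then the turn, a rotation vector about the tool's x, y, z in rad. In form: [claw, dx, dy, dz, ax, ay, az, claw, dx, dy, dz, ax, ay, az, ...]. A call has 1 to 5 rows; each row shifts and turns the commanded pose from where the row before left it, along the tool's axes as they then stand; what a row does not reach is not made up. A row lasts 1/8 s, in which the tool goes at most 62.5 mm and 10.7 degrees, less where a joint would pass 70% of its speed; a pose out of reach is approached as far as the arm can. A call with a gripper value outside its range is refused whole. The fingers move at their own pace and stop on an object; "newtons" is the grip in N (left out, the last holds). Time passes only in rows, so rows that do not move let the fingers close. It gives the time, the measured TCP pose, the force, the opening and the grip force at its end, in the units of the state.
- readout.observe(): the state, without advancing time (a new reading comes with each control period).
- eyes.capture(name): name is "scene" or "top"; returns a dict with "pixels" (400x640x3 uint8, blue, green, red), "intrinsics" (3x3 intrinsics, pixels), "position" and "orientation" of the camera in the world. Camera axes: x right, y down, z forward; pixel columns grow to the right and rows downward; lengths in m; the calibration is good to about 2 mm. A picture is of the moment at which its call begins. There is no depth.
- ticket.close_job(): hands the job in; it is judged then, once.
The state is a dict: "t": time; "joint_positions": joint angles; "dq": joint speeds; "effort": joint torques, N m; "eef_pos": TCP position; "ee_rot": TCP orientation; "wrist_force": force on the tool from outside, world axes, zero at the start; "ft_torque": the same for the moment, N m; "gripper_width": finger opening in m; "gripper_force": force on a finger pad.
Only numpy, scipy, OpenCV 4.12 (cv2) and the standard library are available. Lean on these libraries where they do the work, as an engineer would, in place of code of your own. Each camera call takes 0.05 s, during which the arm holds its last target. There are 200 camera calls.

### The job

A circuit board lies ready in its solder pallet, but two of the four red hold-down arms are still swung away. With a fingertip, gently push each open arm round on its pivot until it points squarely in over the board, as the other two already do, and leave all four like that. Push only: do not pinch an arm, press on or lift the board, or disturb the other things on the bench.

Things in the scene. Friction and masses are not known exactly. Their poses are not given: they have to be found in the camera images.
- pallet: Dark grey solder pallet, 240 (x) by 280 (y) by 12 mm thick, fixed. Origin: centre of its underside, on a 2 mm bench mat; at yaw 0 its -x side is near the robot. Bars 12 mm wide, 10 mm high run along its ends at y = +-132 mm. On both its near and far sides sit two red arms: one starts closed (within 6 degrees), one 80 to 180 degrees from closed, either way.
- board: Loose green circuit board, 100 mm (x) by 160 mm (y), 2.4 mm thick, 150 g, lying in the pallet's pocket with its top 0.6 mm below the pallet's top. Origin: centre of its underside. Tall parts (up to 19 mm) stand only within 16 mm of its lengthwise (y) middle line. A closed arm reaches 18 mm in over its long edge.
- near_1: Red hold-down arm, one of two on the pallet's near side, 72 mm from the pallet's middle line and 45 mm to one side (the two swap places between starts). Origin: on its upright pivot axis, at the pallet's top face; its own x axis points along the arm. Hub 20 mm across; a steel screw head (13 mm across) on it reaches 16.5 mm above the pallet. It turns either way, a full turn, and cannot be lifted.
- near_1_tip (a point): Point on that arm's top face, 36 mm out from the pivot, 11.5 mm above the pallet's top. The arm is 14 mm wide, 10 mm thick, ends 40 mm from the pivot and clears the pallet's top by 1.5 mm. Friction of 0.06 N m (about 2 N at 28 mm) keeps it where it is left. Closed, it points along the pallet's +x, over the board.
- near_2: Red hold-down arm, one of two on the pallet's near side, 72 mm from the pallet's middle line and 45 mm to one side (the two swap places between starts). Origin: on its upright pivot axis, at the pallet's top face; its own x axis points along the arm. Hub 20 mm across; a steel screw head (13 mm across) on it reaches 16.5 mm above the pallet. It turns either way, a full turn, and cannot be lifted.
- near_2_tip (a point): Point on that arm's top face, 36 mm out from the pivot, 11.5 mm above the pallet's top. The arm is 14 mm wide, 10 mm thick, ends 40 mm from the pivot and clears the pallet's top by 1.5 mm. Friction of 0.06 N m (about 2 N at 28 mm) keeps it where it is left. Closed, it points along the pallet's +x, over the board.
- far_1: Red hold-down arm, one of two on the pallet's far side, 72 mm from the pallet's middle line and 45 mm to one side (the two swap places between starts). Origin: on its upright pivot axis, at the pallet's top face; its own x axis points along the arm. Hub 20 mm across; a steel screw head (13 mm across) on it reaches 16.5 mm above the pallet. It turns either way, a full turn, and cannot be lifted.
- far_1_tip (a point): Point on that arm's top face, 36 mm out from the pivot, 11.5 mm above the pallet's top. The arm is 14 mm wide, 10 mm thick, ends 40 mm from the pivot and clears the pallet's top by 1.5 mm. Friction of 0.06 N m (about 2 N at 28 mm) keeps it where it is left. Closed, it points along the pallet's -x, over the board.
- far_2: Red hold-down arm, one of two on the pallet's far side, 72 mm from the pallet's middle line and 45 mm to one side (the two swap places between starts). Origin: on its upright pivot axis, at the pallet's top face; its own x axis points along the arm. Hub 20 mm across; a steel screw head (13 mm across) on it reaches 16.5 mm above the pallet. It turns either way, a full turn, and cannot be lifted.
- far_2_tip (a point): Point on that arm's top face, 36 mm out from the pivot, 11.5 mm above the pallet's top. The arm is 14 mm wide, 10 mm thick, ends 40 mm from the pivot and clears the pallet's top by 1.5 mm. Friction of 0.06 N m (about 2 N at 28 mm) keeps it where it is left. Closed, it points along the pallet's -x, over the board.
- brush: Loose blue hand brush standing on its black bristles, 36 x 92 mm and 62 mm high, about 200 to 240 mm from the pallet's centre on its +y side. Origin: centre of its underside.
- bottle: Loose white plastic bottle with a blue cap, 50 mm across and 110 mm high, standing 205 to 240 mm from the pallet's centre on its -y side. Origin: centre of its underside.
- parts_tray: Loose black tray of small components, 120 x 160 mm, 30 mm high, beyond the bottle. Origin: centre of its underside.
- panel_stack: Loose stack of bare green panels, 130 x 190 mm, 29 mm high, beyond the brush. Origin: centre of its underside.
There are look-alikes about, which are no part of the job. Leave any blue look-alike of the board alone.

How it is judged:
At the end, for the whole second after the job is handed in: All four hold-down arms point in over the board within 20 degrees of square to the board's edge, and the board still lies flat in its pocket (x of each of near_1_tip, near_2_tip in the frame of pallet above -0.0382 m and x of each of far_1_tip, far_2_tip in the frame of pallet below 0.0382 m and z of board in the frame of pallet below 0.0105 m); the robot touches nothing.
It fails at once if a hold-down arm is pushed with anything but the fingers (contact force between the arm and near_1 above 1 N or contact force between the arm and near_2 above 1 N or contact force between the arm and far_1 above 1 N or contact force between the arm and far_2 above 1 N).
It fails at once if a hold-down arm is pinched or shoved hard (over 18 N from the fingers) (contact force between the fingers and near_1 above 18 N or contact force between the fingers and near_2 above 18 N or contact force between the fingers and far_1 above 18 N or contact force between the fingers and far_2 above 18 N).
It fails at once if the robot presses on the board or its parts (over 3 N) (contact force between any of the fingers, the arm and board above 3 N).
It fails at once if the board is lifted or tipped out of its pocket (raised over 3 mm) (z of board in the frame of pallet above 0.012 m or angle between board's own z axis and vertical above 0.05 rad).
It fails at once if the brush, bottle, tray or panel stack is shifted (over 10 mm), lifted or tipped (distance of any of brush, bottle, parts_tray, panel_stack from where it was at the start of the episode above 0.01 m or angle between any of brush, bottle's own z axis and vertical above 0.2 rad).
It also fails if it takes over 61 s, if anything falls off the work surface, if the arm or the gripper's body presses on something with over 40 N, if the wrist force passes 120 N, or if a joint passes its speed limit or range.

## Working session

There is one attempt and no reset: what is moved stays moved. The work goes in short steps, Python scripts to look and compute and a tool call to move; the robot and the scene stay as the last step left them, time stands still between calls to the robot, and variables do not carry over. Pictures are saved under pics/ and viewed, at most 10 in all, crops included, and the job is handed in when it is done.

Besides the shell and the picture viewer there is one more tool, called after "Call:" as name(argument=value, ...) on one line, values as JSON. servo_tool: Moves the arm, as the interface text tells. Its arguments: {"type":"object","properties":{"plan":{"type":"array","items":{"type":"number"}},"newtons":{"type":"number"}},"required":["plan"]}

```bash
mkdir -p pics
python3 - <<'E'
from plant import readout, eyes
import cv2
s=readout.observe(); print(s['t'],s['eef_pos'],s['ee_rot'],s['gripper_width'])
for n in("top","scene"):
    c=eyes.capture(n); cv2.imwrite(f'pics/{n}0.png',c['pixels']); print(n,c['intrinsics'],c['position'],c['orientation'])
E
```

```text
0.0 [0.13303208 0.53312504 0.23048086] [[-9.70188204e-01  2.42351483e-01 -7.79954002e-04]
 [ 2.42352470e-01  9.70186893e-01 -1.63503842e-03]
 [ 3.60447163e-04 -1.77531877e-03 -9.99998359e-01]] 0.08561373211484043
top [[412.23811566   0.         322.36928595]
 [  0.         412.23811566 206.33620128]
 [  0.           0.           1.        ]] [0.23327434 0.06157854 1.14324112] [[ 0.02470038 -0.98085423  0.19317057]
 [-0.9994869  -0.02817131 -0.01524165]
 [ 0.02039171 -0.19269498 -0.9810468 ]]
scene [[426.47703003   0.         326.30216352]
 [  0.         426.47703003 194.56523427]
 [  0.           0.           1.        ]] [0.97703888 0.66897184 0.85587686] [[-0.77598425  0.4350309  -0.45672373]
 [ 0.63070242  0.54425994 -0.55316866]
 [ 0.00793097 -0.71730693 -0.69671219]]
```

View pics/top0.png

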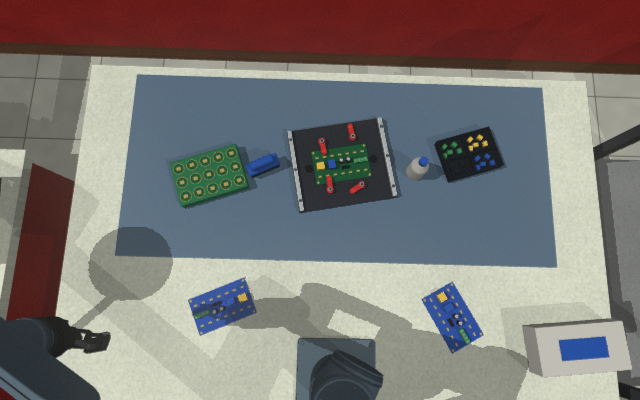

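View pics/scene0.png

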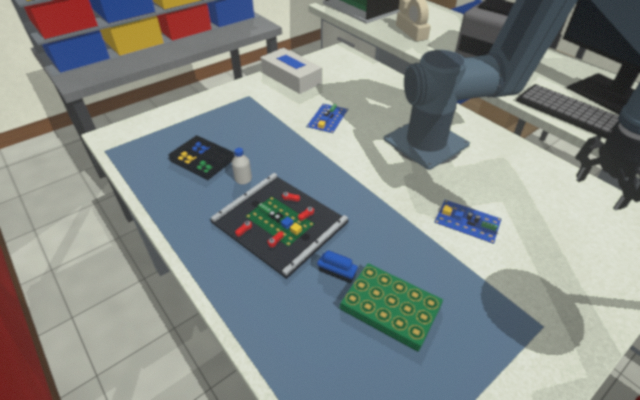

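The top view shows the green board in its pallet at (341,165). The red arms are near-left (329,185), closed; near-right (357,188), open; far-left (322,146), closed; and far-right (351,130), open. Possible look-alikes are the blue boards at (222,305) and (452,316) and the green panel stack at (208,175). I choose the arms on the dark pallet, and will measure them and check in a crop.

```bash
cat > h.py <<'E'
import numpy as np, cv2
from plant import readout, eyes
def ray(c,uv,z):
    d=c['orientation']@np.linalg.inv(c['intrinsics'])@np.array([uv[0],uv[1],1.]); p=np.array(c['position']); return (p+d*(z-p[2])/d[2])[:2]
def proj(c,P):
    q=c['orientation'].T@(np.array(P)-c['position']); q=c['intrinsics']@q; return q[:2]/q[2]
def contours(m,lo): 
    return [k for k in cv2.findContours(m,cv2.RETR_EXTERNAL,cv2.CHAIN_APPROX_NONE)[0] if cv2.contourArea(k)>lo]
def red(c):
    b,g,r=[c['pixels'][...,i].astype(int) for i in range(3)]
    return ((r>110)&(g<90)&(b<90)).astype(np.uint8)
E
python3 - <<'E'
from h import *
c=eyes.capture('top'); im=c['pixels']; off=np.array([270,100])
m=red(c)[100:225,270:410]
for k in contours(m,15):
    R=[ray(c,p[0]+off,.0255) for p in k]
    R=np.array(R,np.float32)*1000; r=cv2.minAreaRect(R); print('red',k[:,0].mean(0)+off,cv2.boxPoints(r).round(0).tolist(),np.round(r[1]))
hsv=cv2.cvtColor(im,cv2.COLOR_BGR2HSV)[100:225,270:410]
w=((hsv[...,2]>140)&(hsv[...,1]<60)).astype(np.uint8)
for k in contours(w,60):
    R=np.array([ray(c,p[0]+off,.024) for p in k],np.float32)*1000; r=cv2.minAreaRect(R); print('bar',np.round(r[0]),np.round(r[1]),cv2.boxPoints(r).round(0).tolist())
crop=cv2.resize(im[100:225,270:410],None,fx=5,fy=4.8,interpolation=cv2.INTER_CUBIC); cv2.imwrite('pics/crop.png',crop)
E
```

```text
red [357.1025641 186.8974359] [[488.0, -39.0], [517.0, -75.0], [532.0, -63.0], [502.0, -27.0]] [19. 46.]
red [329.23076923 184.20512821] [[494.0, 32.0], [495.0, 16.0], [541.0, 17.0], [540.0, 33.0]] [46. 17.]
red [322.27777778 145.55555556] [[603.0, 55.0], [606.0, 37.0], [654.0, 45.0], [651.0, 63.0]] [49. 18.]
red [351.04166667 132.5625    ] [[650.0, -28.0], [653.0, -46.0], [699.0, -39.0], [697.0, -21.0]] [47. 18.]
bar [513. 115.] [81. 10.] [[472.0, 113.0], [474.0, 103.0], [554.0, 118.0], [552.0, 128.0]]
bar [603. 133.] [81. 10.] [[563.0, 130.0], [565.0, 120.0], [644.0, 136.0], [642.0, 146.0]]
bar [ 605. -135.] [171.  11.] [[520.0, -146.0], [522.0, -157.0], [690.0, -125.0], [688.0, -114.0]]
```

View pics/crop.png

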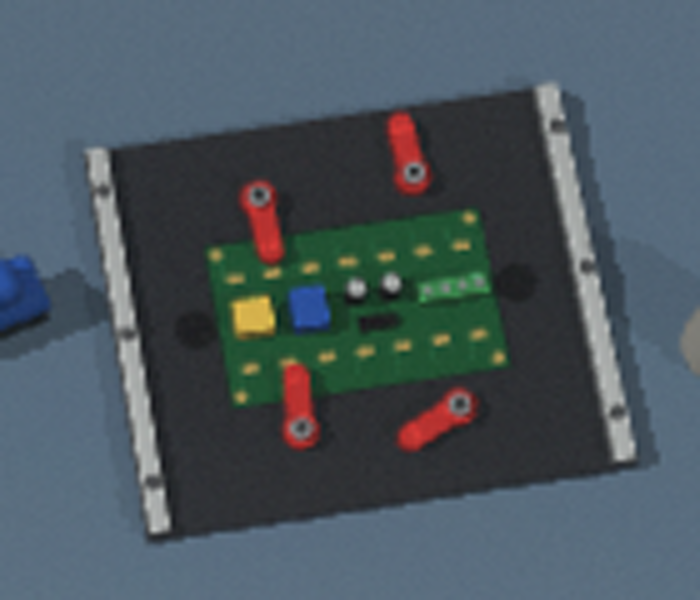

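The crop confirms the choice. The near-right arm's screw is at crop (460,404) and its tip at (412,438). The far-right arm's screw is at (414,173) and its tip at (400,120). Closed arms have their screws at (300,428) and (258,194). I'll fit the pallet pose from the four screws.

```bash
cat > fit.py <<'E'
from h import *
px=lambda u,v:((u+.5)/5-.5+270,(v+.5)/4.8-.5+100)
c=eyes.capture('top')
S=dict(nl=(300,428),nr=(460,404),fl=(258,194),fr=(414,173))
T=dict(nl=(296,371),nr=(408,441),fl=(272,256),fr=(399,119))
M=dict(nl=(-72,45),nr=(-72,-45),fl=(72,45),fr=(72,-45))
P=np.array([ray(c,px(*S[k]),.0305) for k in S])*1000
Q=np.array([M[k] for k in S],float)
a=Q-Q.mean(0); b=P-P.mean(0)
yaw=np.arctan2((a[:,0]*b[:,1]-a[:,1]*b[:,0]).sum(),(a*b).sum())
R=np.array([[np.cos(yaw),-np.sin(yaw)],[np.sin(yaw),np.cos(yaw)]]); t=P.mean(0)
print('yaw',np.degrees(yaw),'centre',t,'res',(P-Q@R.T-t).round(1).tolist())
for k,p in zip(S,P):
    d=R.T@(ray(c,px(*T[k]),.0255)*1000-p); print(k,p.round(1),'fit',(R@M[k]+t).round(1),'tip(pallet)',d.round(1),'ang',np.degrees(np.arctan2(d[1],d[0])))
E
python3 fit.py
```

```text
yaw 10.754445299888859 centre [581.66292846  -5.47147633] res [[0.1, 0.1], [0.3, -0.3], [0.2, 0.2], [-0.6, -0.0]]
nl [502.6  25.5] fit [502.5  25.3] tip(pallet) [35.3 -3.8] ang -6.208902561385686
nr [519.6 -63.4] fit [519.3 -63.1] tip(pallet) [-16.1  31.9] ang 116.71606500066612
fl [644.2  52.4] fit [644.   52.2] tip(pallet) [-37.5  -2. ] ang -176.948936227754
fr [660.2 -36.3] fit [660.8 -36.2] tip(pallet) [36.8  1.7] ang 2.7114558958003028
```

Call:
servo_tool(plan=[0,-4,-4.1,0,0,0,0,0,-4,-4.1,0,0,0,0,0,-4,-4.1,0,0,0,0,0,-4,-4.1,0,0,0,0,0,-4,-4.1,0,0,0,0], newtons=20)

```text
t: 0.82
eef_pos: [0.2781, 0.2847, 0.2314]
ee_rot: [[-0.97, 0.242, 0.001], [0.242, 0.97, 0.0], [-0.001, 0.0, -1.0]]
wrist_force: [1.0, -0.2, 0.4]
gripper_width: -0.0001
gripper_force: 0.0
```

Call:
servo_tool(plan=[0,-4,-4.1,0,0,0,0,0,-4,-4.1,0,0,0,0,0,-4,-4.1,0,0,0,0,0,-4,-4.1,0,0,0,0,0,-4,-4.1,0,0,0,0])

```text
t: 1.45
eef_pos: [0.4226, 0.0371, 0.2314]
ee_rot: [[-0.97, 0.243, 0.001], [0.243, 0.97, 0.0], [-0.001, 0.0, -1.0]]
wrist_force: [0.8, 0.6, -0.0]
gripper_width: 0.0
gripper_force: 0.0
```

Call:
servo_tool(plan=[0,-4,-4,0,0,0,0,0,-3.8,-3.8,0,0,0,0,0,0,0,0,0,0,-0.18,0,0,0,0,0,0,-0.18,0,0,0,0,0,0,-0.18])

```text
t: 2.08
eef_pos: [0.4786, -0.0559, 0.231]
ee_rot: [[-0.955, -0.296, -0.001], [-0.296, 0.955, 0.0], [0.001, 0.0, -1.0]]
wrist_force: [0.5, -0.2, -1.2]
gripper_width: -0.0
gripper_force: 0.0
```

Call:
servo_tool(plan=[0,0,0,0,0,0,-0.18,0,0,0,0,0,0,-0.18,0,0,0,0,0,0,0])

```text
t: 2.45
eef_pos: [0.4786, -0.0557, 0.2312]
ee_rot: [[-0.794, -0.608, -0.0], [-0.608, 0.794, 0.0], [0.0, 0.0, -1.0]]
wrist_force: [-0.0, 0.2, -0.2]
gripper_width: 0.0
gripper_force: 0.0
```

Call:
servo_tool(plan=[0,0,0,6,0,0,0,0,0,0,6,0,0,0,0,0,0,5.5,0,0,0,0,0,0,0,0,0,0])

```text
t: 2.95
eef_pos: [0.4752, -0.0545, 0.053]
ee_rot: [[-0.795, -0.607, -0.009], [-0.607, 0.795, 0.003], [0.005, 0.008, -1.0]]
wrist_force: [0.2, 0.0, 0.8]
gripper_width: 0.0001
gripper_force: 0.0
```

Run:
```python
from h import *
o=[]
for n in('top','scene'):
    c=eyes.capture(n); u,v=proj(c,(.52,-.06,.03)).astype(int)
    o.append(cv2.resize(c['pixels'][v-40:v+40,u-45:u+45],(400,356),interpolation=cv2.INTER_CUBIC))
cv2.imwrite('pics/a.png',np.hstack(o))
```

```text
(no output)
```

View pics/a.png

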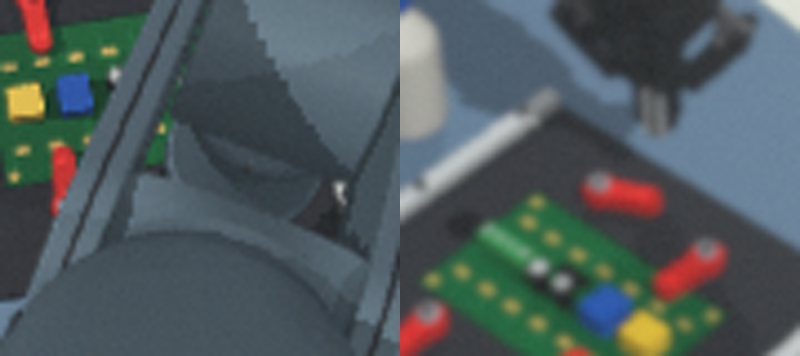

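The scene crop shows the fingertip at crop (655,110), on the outer side of the open near arm (620,190) and clear of it. I'll lower it.

Call:
servo_tool(plan=[0,0,0,1.7,0,0,0,0,0,0,1.6,0,0,0,0,0,0,0,0,0,0])

```text
t: 3.42
eef_pos: [0.4801, -0.0561, 0.0252]
ee_rot: [[-0.794, -0.609, 0.003], [-0.609, 0.794, -0.001], [-0.002, -0.002, -1.0]]
wrist_force: [0.4, -0.2, 0.5]
gripper_width: 0.0002
gripper_force: 0.0
```

Call:
servo_tool(plan=[0,0,0,0.4,0,0,0,0,0,0,0,0,0,0,0,0,0,0,0,0,0])

```text
t: 3.8
eef_pos: [0.4791, -0.0558, 0.0199]
ee_rot: [[-0.793, -0.609, 0.001], [-0.609, 0.793, -0.0], [-0.001, -0.001, -1.0]]
wrist_force: [0.1, 0.7, -0.3]
gripper_width: 0.0002
gripper_force: 0.0
```

Call:
servo_tool(plan=[0,-0.4,0,0,0,0,0,0,-0.3,0,0,0,0,0,0,-0.2,0,0,0,0,0,0,-0.2,0,0,0,0,0,0,0,0,0,0,0,0])

```text
t: 4.42
eef_pos: [0.4876, -0.0489, 0.0193]
ee_rot: [[-0.793, -0.61, -0.0], [-0.61, 0.793, -0.0], [0.0, 0.0, -1.0]]
wrist_force: [0.2, 0.1, -0.2]
gripper_width: -0.0001
gripper_force: 0.0
```

Call:
servo_tool(plan=[0,-0.56,0.24,0,0,0,0.1745,0,-0.56,0.24,0,0,0,0.1745,0,-0.56,0.24,0,0,0,0.1745,0,-0.56,0.24,0,0,0,0.1745,0,0,0,0,0,0,0])

```text
t: 5.05
eef_pos: [0.5037, -0.0315, 0.0191]
ee_rot: [[-0.999, 0.041, -0.001], [0.041, 0.999, 0.0], [0.001, 0.0, -1.0]]
wrist_force: [-1.0, 0.9, -0.8]
gripper_width: 0.0003
gripper_force: 0.5
```

```bash
cat > see.py <<'E'
from h import *
import sys
s=readout.observe(); x=s['ee_rot'][:,0]; y=s['ee_rot'][:,1]
for n,p in dict(nr=(519.4,-63.2),fr=(660.7,-36.2)).items():
    r=s['eef_pos'][:2]*1000-p; print(n,'n(x)',r@x[:2],'e(y)',r@y[:2],'tool y world deg',np.degrees(np.arctan2(y[1],y[0])),'z',s['eef_pos'][2])
if len(sys.argv)>1:
    c=eyes.capture('scene'); u,v=proj(c,(.58,-.01,.03)).astype(int)
    cv2.imwrite(f'pics/{sys.argv[1]}.png',cv2.resize(c['pixels'][v-60:v+60,u-75:u+75],(750,600),interpolation=cv2.INTER_CUBIC))
    off=np.array([u-75,v-60])
    for k in contours(red(c)[v-60:v+60,u-75:u+75],15):
        R=np.array([ray(c,p[0]+off,.0255) for p in k],np.float32)*1000; r=cv2.minAreaRect(R); b=cv2.boxPoints(r)
        i=0 if np.linalg.norm(b[1]-b[0])>np.linalg.norm(b[2]-b[1]) else 1
        d=b[i+1]-b[i]; print('red centre',np.round(r[0]),'size',np.round(r[1]),'axis deg in pallet (mod 180)',(np.degrees(np.arctan2(d[1],d[0]))-10.75)%180)
E
python3 see.py b
```

```text
nr n(x) 16.93266553833782 e(y) 31.054096271605093 tool y world deg 87.6620956617116 z 0.019100570546322033
fr n(x) 157.01358986806096 e(y) -1.6874511890506048 tool y world deg 87.6620956617116 z 0.019100570546322033
red centre [632.  53.] size [55. 25.] axis deg in pallet (mod 180) 5.4883137
red centre [677. -29.] size [54. 27.] axis deg in pallet (mod 180) 179.16563
red centre [520.  30.] size [28. 54.] axis deg in pallet (mod 180) 169.02112
red centre [525. -42.] size [54. 20.] axis deg in pallet (mod 180) 77.53448
```

View pics/b.png

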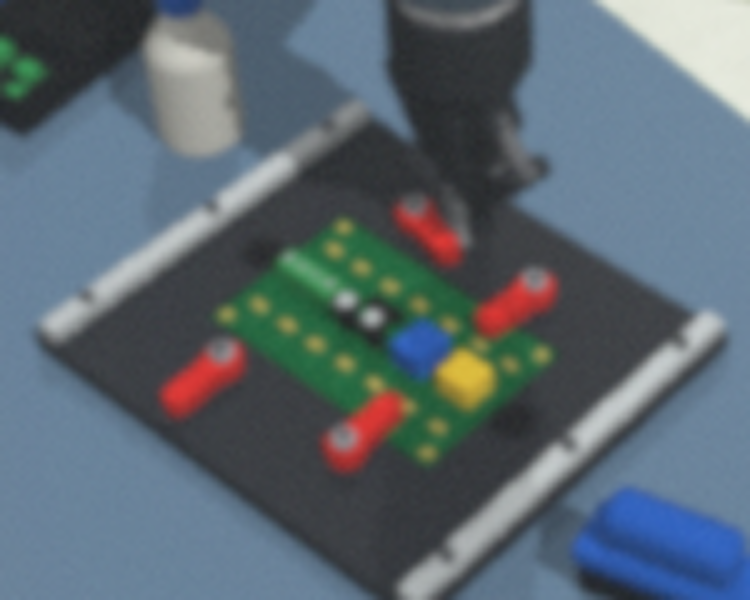

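The picture shows the near arm (430,230) now driven by the fingertip and along the board's edge, at 77° by both mask and tool. I'll continue the arc.

Call:
servo_tool(plan=[0,-0.56,0.24,0,0,0,0.1745,0,-0.56,0.24,0,0,0,0.1745,0,-0.56,0.24,0,0,0,0.1745,0,-0.56,0.24,0,0,0,0.1745,0,0,0,0,0,0,0])

```text
t: 5.72
eef_pos: [0.5279, -0.0293, 0.0191]
ee_rot: [[-0.741, 0.672, -0.0], [0.672, 0.741, 0.0], [0.0, 0.0, -1.0]]
wrist_force: [-0.2, 1.2, -0.3]
gripper_width: 0.0
gripper_force: 0.7
```

```bash
python3 see.py
```

```text
nr n(x) 16.481502825133315 e(y) 30.772190682843465 tool y world deg 47.799980933916764 z 0.019096449262395745
fr n(x) 103.02069427568354 e(y) -84.14368111950722 tool y world deg 47.799980933916764 z 0.019096449262395745
```

37° remain: three rows of 10° and one of 7°, then back off and look.

Call:
servo_tool(plan=[0,-0.56,0.24,0,0,0,0.1745,0,-0.56,0.24,0,0,0,0.1745,0,-0.56,0.24,0,0,0,0.1745,0,-0.38,0.17,0,0,0,0.12,0,0,0,0,0,0,0])

```text
t: 6.35
eef_pos: [0.5464, -0.0416, 0.0192]
ee_rot: [[-0.191, 0.982, 0.0], [0.982, 0.191, 0.0], [0.0, 0.0, -1.0]]
wrist_force: [0.3, 1.7, -0.6]
gripper_width: -0.0004
gripper_force: 0.7
```

Call:
servo_tool(plan=[0,0.5,0,0,0,0,0,0,0.5,0,-0.4,0,0,0,0,0,0,-4,0,0,0,0,0,0,-2,0,0,0,0,0,0,0,0,0,0])

```text
t: 6.98
eef_pos: [0.546, -0.0317, 0.0853]
ee_rot: [[-0.187, 0.982, 0.004], [0.982, 0.187, -0.001], [-0.002, 0.004, -1.0]]
wrist_force: [0.0, -0.3, -0.9]
gripper_width: -0.0001
gripper_force: 0.0
```

```bash
python3 see.py c
```

```text
nr n(x) 25.97364655634158 e(y) 32.07108737053318 tool y world deg 10.787459614698125 z 0.08531914949251568
fr n(x) 25.896117318001707 e(y) -111.78416855401503 tool y world deg 10.787459614698125 z 0.08531914949251568
red centre [632.  53.] size [55. 25.] axis deg in pallet (mod 180) 5.4883137
red centre [677. -29.] size [54. 27.] axis deg in pallet (mod 180) 179.16563
red centre [520.  30.] size [28. 54.] axis deg in pallet (mod 180) 169.02112
red centre [537. -58.] size [54. 27.] axis deg in pallet (mod 180) 171.04968
```

View pics/c.png

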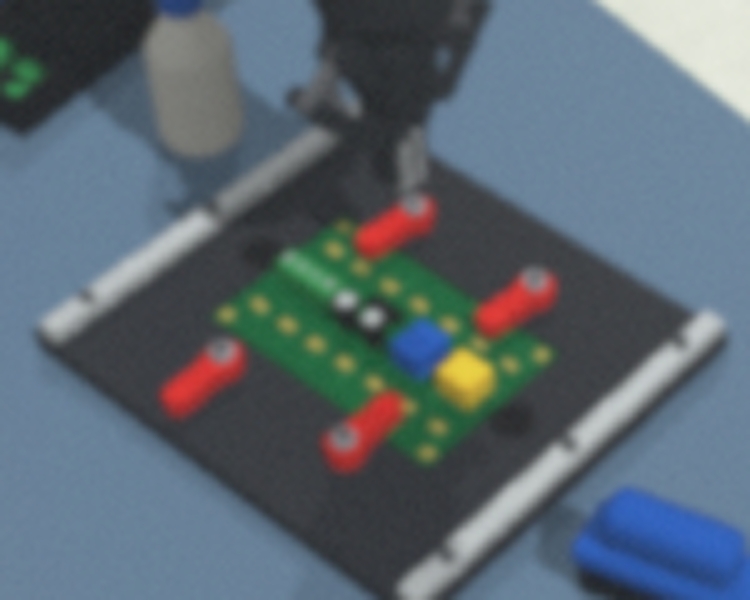

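The near-right arm (395,225) now points in over the board, parallel to its neighbour. Next is the far arm: move over at height, then lower on its outer side.

Call:
servo_tool(plan=[0,0.1,5,0,0,0,0,0,0.1,5,0,0,0,0,0,0,4.2,0,0,0,0,0,0,0,0,0,0,-0.05,0,0,0,0,0,0,0])

```text
t: 7.65
eef_pos: [0.6829, -0.0029, 0.081]
ee_rot: [[-0.235, 0.972, -0.003], [0.972, 0.235, 0.0], [0.001, -0.003, -1.0]]
wrist_force: [-0.4, -0.0, -0.4]
gripper_width: -0.0001
gripper_force: 0.0
```

```bash
python3 see.py
```

```text
nr n(x) 20.221180953873578 e(y) 173.05853947821993 tool y world deg 13.58379859055005 z 0.08100931826690597
fr n(x) 27.16260015667816 e(y) 29.37040399359075 tool y world deg 13.58379859055005 z 0.08100931826690597
```

(Correction: the finger is on the arm's +y side, as planned for a clockwise push.) Lowering.

Call:
servo_tool(plan=[0,0,0.1,2.5,0,0,0,0,0,0,2,0,0,0,0,0,0,1,0,0,0,0,0,0,0.6,0,0,0,0,0,0,0,0,0,0])

```text
t: 8.28
eef_pos: [0.6847, -0.0031, 0.0222]
ee_rot: [[-0.234, 0.972, -0.0], [0.972, 0.234, -0.0], [0.0, -0.0, -1.0]]
wrist_force: [0.9, -1.0, -0.3]
gripper_width: -0.0002
gripper_force: 0.0
```

Call:
servo_tool(plan=[0,0,0,0,0,0,0])

```text
t: 8.4
eef_pos: [0.6854, -0.0032, 0.0231]
ee_rot: [[-0.234, 0.972, 0.001], [0.972, 0.234, -0.0], [-0.001, 0.001, -1.0]]
wrist_force: [-1.1, 0.0, 0.0]
gripper_width: -0.0002
gripper_force: 0.0
```

```bash
python3 see.py
```

```text
nr n(x) 19.497564968960404 e(y) 175.40467610078184 tool y world deg 13.54653494622719 z 0.02311821822318978
fr n(x) 26.346008356501994 e(y) 31.711415880565962 tool y world deg 13.54653494622719 z 0.02311821822318978
```

Call:
servo_tool(plan=[0,0,-0.1,0.4,0,0,0,0,-0.4,0,0,0,0,0,0,-0.3,0,0,0,0,0,0,-0.2,0,0,0,0,0,0,-0.1,0,0,0,0,0])

```text
t: 9.02
eef_pos: [0.6865, -0.0126, 0.0184]
ee_rot: [[-0.234, 0.972, 0.001], [0.972, 0.234, 0.001], [0.001, 0.001, -1.0]]
wrist_force: [1.6, 4.4, -0.3]
gripper_width: 0.0001
gripper_force: 1.6
```

Call:
servo_tool(plan=[0,-0.56,0.24,0,0,0,0.1745,0,-0.56,0.24,0,0,0,0.1745,0,-0.56,0.24,0,0,0,0.1745,0,-0.56,0.24,0,0,0,0.1745,0,0,0,0,0,0,0])

```text
t: 9.65
eef_pos: [0.695, -0.0355, 0.0183]
ee_rot: [[0.444, 0.896, -0.0], [0.896, -0.444, -0.0], [-0.0, -0.0, -1.0]]
wrist_force: [-0.1, 0.9, 0.3]
gripper_width: -0.0001
gripper_force: 0.5
```

```bash
python3 see.py d
```

```text
nr n(x) 102.8387032955595 e(y) 145.0477949147171 tool y world deg -26.370898747139616 z 0.018332904937006057
fr n(x) 15.885732983251952 e(y) 30.44469373427711 tool y world deg -26.370898747139616 z 0.018332904937006057
red centre [632.  53.] size [55. 25.] axis deg in pallet (mod 180) 5.4883137
red centre [669. -32.] size [27. 28.] axis deg in pallet (mod 180) 138.39725
red centre [521.  30.] size [28. 54.] axis deg in pallet (mod 180) 169.02112
red centre [538. -58.] size [56. 27.] axis deg in pallet (mod 180) 171.0497
```

View pics/d.png

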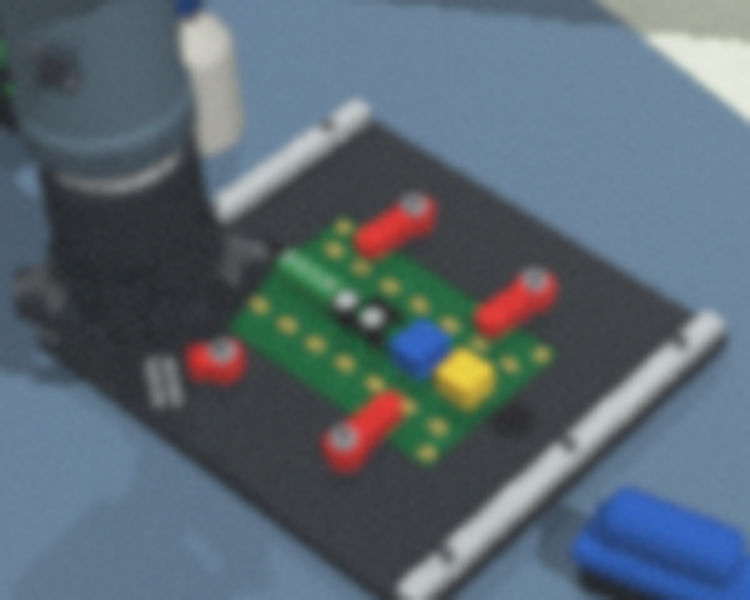

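The far arm (215,360) has turned about 40° clockwise, with the finger behind it at (165,380) and the bottle clear. Continuing.

Call:
servo_tool(plan=[0,-0.55,0.24,-0.05,0,0,0.1745,0,-0.55,0.24,0,0,0,0.1745,0,-0.55,0.24,0,0,0,0.1745,0,-0.55,0.24,0,0,0,0.1745,0,0,0,0,0,0,0])

```text
t: 10.32
eef_pos: [0.6878, -0.0578, 0.0189]
ee_rot: [[0.915, 0.404, 0.0], [0.404, -0.915, -0.0], [0.0, 0.0, -1.0]]
wrist_force: [0.1, 1.4, 0.0]
gripper_width: 0.0
gripper_force: 0.4
```

Call:
servo_tool(plan=[0,-0.55,0.24,0,0,0,0.1745,0,-0.55,0.24,0,0,0,0.1745,0,-0.55,0.24,0,0,0,0.1745,0,-0.55,0.24,0,0,0,0.1745,0,0,0,0,0,0,0])

```text
t: 10.95
eef_pos: [0.6681, -0.0704, 0.0191]
ee_rot: [[0.961, -0.277, 0.001], [-0.277, -0.961, -0.001], [0.001, 0.0, -1.0]]
wrist_force: [0.5, 0.6, 0.1]
gripper_width: 0.0003
gripper_force: 0.4
```

```bash
python3 see.py
```

```text
nr n(x) 144.86768390974112 e(y) -34.280001943608184 tool y world deg -106.07692510677688 z 0.019114472289530452
fr n(x) 16.570887322854272 e(y) 30.793926353342638 tool y world deg -106.07692510677688 z 0.019114472289530452
```

Call:
servo_tool(plan=[0,-0.56,0.24,0,0,0,0.1745,0,-0.56,0.24,0,0,0,0.1745,0,-0.56,0.24,0,0,0,0.1745,0,-0.56,0.24,0,0,0,0.1745,0,0,0,0,0,0,0])

```text
t: 11.58
eef_pos: [0.6443, -0.0669, 0.0191]
ee_rot: [[0.559, -0.829, 0.0], [-0.829, -0.559, -0.001], [0.001, 0.0, -1.0]]
wrist_force: [1.5, -0.2, 1.3]
gripper_width: 0.0001
gripper_force: 0.3
```

Call:
servo_tool(plan=[0,-0.56,0.24,0,0,0,0.1745,0,-0.56,0.24,0,0,0,0.1745,0,-0.17,0.08,0,0,0,0.055,0,0,0,0,0,0,0])

```text
t: 12.08
eef_pos: [0.6336, -0.0581, 0.019]
ee_rot: [[0.188, -0.982, -0.0], [-0.982, -0.188, -0.001], [0.001, 0.0, -1.0]]
wrist_force: [-0.9, -1.3, 0.8]
gripper_width: 0.0001
gripper_force: 0.8
```

Call:
servo_tool(plan=[0,0.5,0,0,0,0,0,0,0.5,0,-0.4,0,0,0,0,0,0,-5,0,0,0,0,0,0,-6,0,0,0,0,0,0,-6,0,0,0])

```text
t: 12.7
eef_pos: [0.635, -0.0678, 0.1946]
ee_rot: [[0.182, -0.983, -0.001], [-0.983, -0.182, 0.0], [-0.0, 0.0, -1.0]]
wrist_force: [1.2, -0.5, 1.0]
gripper_width: -0.0
gripper_force: 0.0
```

```bash
python3 see.py e
```

```text
nr n(x) 25.65071661181188 e(y) -112.82536942518695 tool y world deg -169.48888377673842 z 0.1945666864791812
fr n(x) 26.420838943720142 e(y) 31.029042856336257 tool y world deg -169.48888377673842 z 0.1945666864791812
red centre [632.  53.] size [55. 25.] axis deg in pallet (mod 180) 5.4883137
red centre [649. -34.] size [54. 25.] axis deg in pallet (mod 180) 4.124384
red centre [521.  30.] size [28. 54.] axis deg in pallet (mod 180) 169.02112
red centre [537. -58.] size [54. 27.] axis deg in pallet (mod 180) 171.04968
```

View pics/e.png

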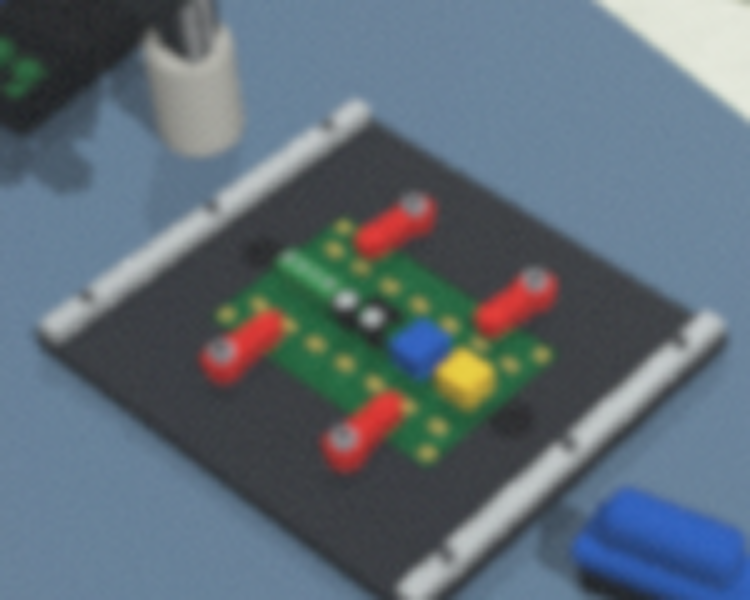

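All four arms, at (245,345), (365,430), (395,225) and (515,300), point in over the board. The board is flat, the bottle and brush are where they were, and the robot is clear.

Call:
servo_tool(plan=[0,0,0,0,0,0,0,0,0,0,0,0,0,0,0,0,0,0,0,0,0])

```text
t: 13.12
eef_pos: [0.6342, -0.0674, 0.1907]
ee_rot: [[0.181, -0.983, -0.004], [-0.983, -0.181, 0.001], [-0.002, 0.003, -1.0]]
wrist_force: [0.8, -1.0, 1.0]
gripper_width: -0.0001
gripper_force: 0.0
```

```bash
python3 -c "
from plant import ticket; print(ticket.close_job())"
```

```text
the job is handed in; nothing more can be done
None
```

I pushed both open hold-down arms closed, and in the last picture all four pointed in over the board and nothing else looked disturbed; the job was handed in at about 13 s, and no verdict came back.

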